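Draw the last sleeve of cups out of the carton and hold it over the empty tray

ROBOT

A 6-joint arm with a two-finger parallel gripper is mounted at the origin on the work surface. World frame = base frame: x ahead of the robot, y to its left, z up, the work surface at z = 0. Lengths are in m, angles in rad, forces in N, time in s.
With the tool pointing down it reaches from about 0.375 to 0.9 m from the base axis. Payload 3.1 kg.
Tool frame: the origin (TCP) lies midway between the tips of the shut fingers; the grasp point (between the pads) lies robot.grip_depth behind it (robot.grip_depth is the distance from the TCP to the grasp point, in m); z points along the fingers, y is the line along which they close (so a half turn about z gives the same grasp; the last joint's range is limited). The gripper opens to 87 mm and grips with 3 to 60 N. Pads are 19 mm wide; open, the fingers measure 117 mm over their backs; the gripper's body (75 mm by 190 mm) begins 51 mm behind the grasp point.
Start: joints at [-1.288, 0.527, 1.433, -0, 1.181, -0.178], TCP at [0.278, -0.559, 0.223] pointing down, gripper open.
Joint ranges: [-3.08, 3.08], [-0.75, 2.2], [0.22, 2.44], [-1.43, 4.57], [0, 2.65], [-2.85, 2.85]. Speed limits (rad/s): [2.79, 2.79, 3.14, 3.14, 3.14, 3.14].

INTERFACE

Orientations are given as a unit quaternion [x, y, z, w].
In Python, from rig import robot gives the robot as it stands.
- The arm moves only by the tool nudge_tcp, called after ">>>" as name(argument=value, ...), one argument or row to a line, values as JSON. Schema: {"type":"object","properties":{"ticks":{"type":"array","items":{"type":"object","properties":{"dx":{"type":"number"},"dy":{"type":"number"},"dz":{"type":"number"},"rz":{"type":"number"}},"additionalProperties":false},"minItems":1,"maxItems":20},"jaw":{"type":"number"},"grip_force":{"type":"number"},"only":{"type":"string"},"quiet":{"type":"boolean"},"lines":{"type":"string"}},"required":["ticks"],"additionalProperties":false}. ticks is a list of rows, 1 to 20 of them, each an object with the fields dx, dy, dz (the shift in m), rz (a turn about the tool's z in rad); a field left out counts as zero; each row shifts and turns the commanded pose from where the row before left it, along the tool's axes as they then stand; what a row does not reach is not made up. A row lasts 1/12 s, in which the tool goes at most 0.0417 m and 0.125 rad, less where a joint would pass 70% of its speed; a pose out of reach is approached as far as the arm can. jaw is the finger opening in m, set as the call begins (left out keeps the last). The fingers move at their own pace and stop on an object; grip_force is the grip in N (left out, the last holds). Time passes only in rows, so rows that do not move let the fingers close. The tool returns the time, the measured TCP pose, the force, the opening and the grip force at its end. only (a regular expression) keeps the lines of the reply that match it, lines (a string "A,B") keeps lines A to B, and quiet returns only ok. Input that does not fit is refused with a message, and nothing moves.
- robot.get_obs(): the state, without advancing time (a new reading comes with each control period).
- robot.camera(name): name is "scene" or "top" or "wrist"; returns a dict with "img" (420x560x3 uint8, red, green, blue), "fx", "fy", "cx", "cy" (pixels), "xyz" and "attitude" of the camera in the world. Camera axes: x right, y down, z forward; pixel columns grow to the right and rows downward; lengths in m; the calibration is good to about 2 mm. A picture is of the moment at which its call begins. There is no depth.
- robot.hand_in(): hands the job in; it is judged then, once.
The state is a dict: "time": time; "q": joint angles; "joint_velocities": joint speeds; "joint_torque": joint torques, N m; "position": TCP position; "tool_rot": TCP orientation; "ft_force": force on the tool from outside, world axes, zero at the start; "moment": the same for the moment, N m; "grip_width": finger opening in m; "grip_force": force on a finger pad.
Only numpy, scipy, OpenCV 4.12 (cv2) and the standard library are available. Lean on these libraries where they do the work, as an engineer would, in place of code of your own. Each camera call takes 0.05 s, during which the arm holds its last target. There are 200 camera calls.

TASK

Take the last clear sleeve of little cups out of the burgundy carton: it is longer than the torn-out opening in the carton's top, so tip its free end up through the opening and draw it out on the slant, gently and without straining the carton's top. Then carry it over to the empty gold tray and finish holding it there in the gripper, level, over the middle of the tray and about 10 cm above its rim, touching nothing else. Leave the tray, the box of bread, the tumbler of cutlery and the small stack of cups where they stand.

Things in the scene. Friction and masses are not known exactly. Their poses are not given: they have to be found in the camera images.
- carton: Flat cardboard carton, burgundy and white, fixed to the table, to the robot's left or right; 244 (x) x 352 (y) x 84 mm outside, board 4 mm thick: floor top at z = 4, underside of the top panel at z = 80 mm. Origin: centre of its underside; z up; yaw within 0.3 rad of 0. Its +y end is roofed by a closed burgundy hood, y = 60 to 176 mm.
- carton_top: The carton's top panel: the hood and the rims round the opening, 4 mm board, the fragile part. Same frame as the carton.
- carton_window (a point): Centre of the torn-out opening in the carton's top, level with the top face; carton frame (0, -47.5, 84) mm. The opening is 206 mm along x and 215 mm along y (carton frame y = -155 to 60), with 19 mm rims along the sides, a 21 mm rim at the -y end and the hood at the +y end. The sleeve comes out -y end first.
- sleeve: Sleeve of nested cups: a stiff clear square tube, 36 x 36 mm, 290 mm long (y), with red plugs flush in its ends; 0.11 to 0.23 kg, evenly spread. Origin: centre of its underside; z up. It lies on the carton's floor along the carton's y (same direction within 0.08 rad), +y end under the hood, -y end in the opening. May be gripped with 40 N on its side faces.
- sleeve_mid (a point): Centre of the sleeve, 18 mm above its underside.
- sleeve_end_a (a point): Centre of the sleeve's +y end face, 145 mm from its middle; it starts under the hood.
- sleeve_end_b (a point): Centre of the sleeve's -y end face, 145 mm from its middle; it starts in the opening and comes out first.
- tray: Empty round gold tray for little cups, 307 mm across, rim 50 mm high, its perforated plate about 40 mm high; loose, 0.9 kg, on the table on the carton's other side. Origin: centre of its underside.
- bread_box: Small burgundy box of bread, 85 (x) x 150 (y) x 45 mm, loose bystander beyond the carton and tray. Origin: centre of its underside.
- tumbler: Clear plastic tumbler of black plastic cutlery, 84 mm across and about 170 mm high with the cutlery, loose bystander. Origin: centre of its underside, z along its axis.
- cup_stack: Small upright stack of nested clear cups, 33 mm across and 75 mm high, loose bystander. Origin: centre of its underside, z along its axis.

How it is judged:
By the outcome, as a careful person would: the job done as asked, in the order asked, and still so for the second after the job is handed in, while the arm keeps its last pose, push and grip.
It also fails if it takes over 48 s, if anything falls off the work surface, if the arm or the gripper's body presses on something with over 40 N, if the wrist force passes 120 N, or if a joint passes its speed limit or range.

## Working session

There is one attempt and no reset: what is moved stays moved. The work goes in short steps, Python scripts to look and compute and a tool call to move; the robot and the scene stay as the last step left them, time stands still between calls to the robot, and variables do not carry over. Pictures are saved under pics/ and viewed, at most 13 in all, crops included, and the job is handed in when it is done.

```bash
ls; mkdir -p pics; python3 - <<'E'
from rig import robot
import cv2,numpy as np
print(robot.grip_depth); o=robot.get_obs(); print(o['time'],o['position'],o['tool_rot'])
for n in ['scene','top','wrist']:
    c=robot.camera(n); cv2.imwrite(f'pics/{n}0.png',c['img'][:,:,::-1]); print(n,c['fx'],c['fy'],c['cx'],c['cy'],c['xyz'],c['attitude'])
a=cv2.imread('pics/scene0.png');b=cv2.imread('pics/top0.png')
E
```

```text
pics
rig.py
0.0187
0.0 [ 0.27831864 -0.5588261   0.22157548] [ 9.73452576e-01  2.28886329e-01 -6.84754740e-05 -1.06119293e-03]
scene 469.7876168702291 469.7876168702291 279.3412579124825 209.07535339198577 [1.19769388 0.03470826 1.04527376] [ 0.64135299  0.71953067 -0.19590425 -0.18045353]
top 387.33214409839746 387.33214409839746 269.91227000470593 209.30982972641698 [ 0.53960143 -0.00695488  1.1484293 ] [ 0.71145891 -0.70162832  0.02298386 -0.03186941]
wrist 289.0865112736923 289.0865112736923 280.73959469414166 205.83745066578456 [ 0.34424279 -0.52589962  0.38431872] [ 0.84224653 -0.52186754 -0.07140328  0.11478949]
```

View pics/top0.png

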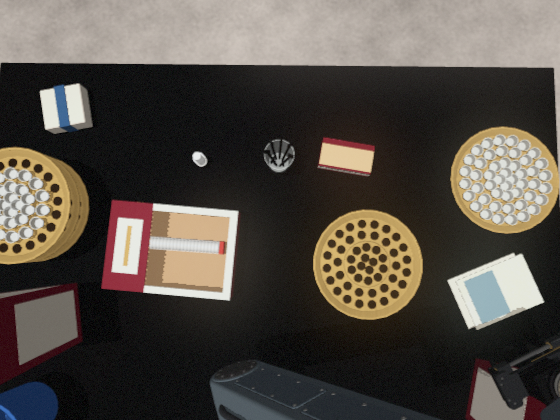

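View pics/scene0.png

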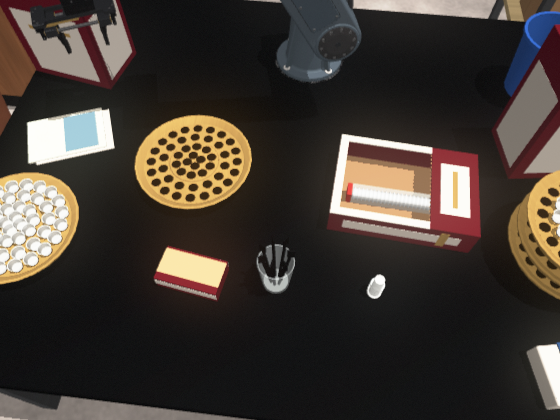

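The top view shows the carton at (170,250) with its hood on the left (+y) and the red plug of the sleeve at (222,247). The empty tray is at (368,264), the cup stack at (200,159), the tumbler at (279,155) and the bread at (347,157). In the scene view the plug is at (350,191).

```bash
cat > h.py <<'E'
import numpy as np,cv2
from scipy.spatial.transform import Rotation as R
def ray(c,p):
    d=R.from_quat(c['attitude']).apply([(p[0]-c['cx'])/c['fx'],(p[1]-c['cy'])/c['fy'],1.]); return np.array(c['xyz']),d/np.linalg.norm(d)
def plane(c,p,z):
    o,d=ray(c,p); return o+d*(z-o[2])/d[2]
def tri(c1,p1,c2,p2):
    o1,d1=ray(c1,p1);o2,d2=ray(c2,p2)
    s=np.linalg.lstsq(np.c_[d1,-d2],o2-o1,rcond=None)[0]
    a=o1+d1*s[0];b=o2+d2*s[1]; return (a+b)/2,np.linalg.norm(a-b)
def proj(c,P):
    v=R.from_quat(c['attitude']).inv().apply(np.array(P)-c['xyz']); return np.array([c['cx']+c['fx']*v[0]/v[2],c['cy']+c['fy']*v[1]/v[2]])
def blobs(m,amin=15):
    n,l,s,ce=cv2.connectedComponentsWithStats(m.astype(np.uint8)); return [(s[i,4],ce[i].round(1),s[i,:4]) for i in range(1,n) if s[i,4]>=amin]
E
python3 - <<'E'
from rig import robot
from h import *
T=robot.camera('top');S=robot.camera('scene')
for n,c,(x0,x1,y0,y1) in [('T',T,(90,250,190,310)),('S',S,(320,490,125,255))]:
    im=c['img'].astype(int); r,g,b=im[...,0],im[...,1],im[...,2]
    red=(r>120)&(g<70)&(b<70); roi=np.zeros(red.shape,bool); roi[y0:y1,x0:x1]=1
    print(n,'red',blobs(red&roi,8))
    crop=c['img'][y0:y1,x0:x1]; cv2.imwrite(f'pics/c{n}.png',cv2.resize(crop,None,fx=4.5,fy=4.5,interpolation=cv2.INTER_CUBIC)[:,:,::-1])
# tray: gold mask ellipse
for n,c,(x0,x1,y0,y1) in [('T',T,(300,435,195,330)),('S',S,(125,265,105,215))]:
    hsv=cv2.cvtColor(c['img'],cv2.COLOR_RGB2HSV); m=((hsv[...,0]>10)&(hsv[...,0]<30)&(hsv[...,1]>80)&(hsv[...,2]>100)).astype(np.uint8)
    k=np.zeros_like(m);k[y0:y1,x0:x1]=1; cs,_=cv2.findContours(m*k,cv2.RETR_EXTERNAL,cv2.CHAIN_APPROX_NONE); q=max(cs,key=cv2.contourArea)
    e=cv2.fitEllipse(cv2.convexHull(q)); print(n,e,plane(c,e[0],0.05))
    pts=np.array([plane(c,p[0],0.05)[:2] for p in q]); print(cv2.minEnclosingCircle(pts.astype(np.float32)))
E
python3 - <<'E'
import cv2,numpy as np
a=cv2.imread('pics/cT.png');b=cv2.imread('pics/cS.png');print(a.shape,b.shape)
E
```

```text
T red [(np.int32(2055), array([126.1, 246.3]), array([102, 200,  51,  92], dtype=int32))]
S red [(np.int32(2272), array([455.1, 193.9]), array([430, 148,  51,  89], dtype=int32)), (np.int32(29), array([347.6, 197. ]), array([346, 194,   5,   7], dtype=int32))]
T ((367.5207214355469, 264.14178466796875), (108.96878051757812, 111.43888854980469), 139.79002380371094) [ 0.47432657 -0.26855447  0.05      ]
((0.4759187698364258, -0.2683752477169037), 0.1543261706829071)
S ((192.67477416992188, 161.57769775390625), (93.56377410888672, 117.97364807128906), 79.35041046142578) [ 0.48744169 -0.26584394  0.05      ]
((0.4778555631637573, -0.26678672432899475), 0.15485478937625885)
(540, 720, 3) (585, 765, 3)
```

View pics/cT.png

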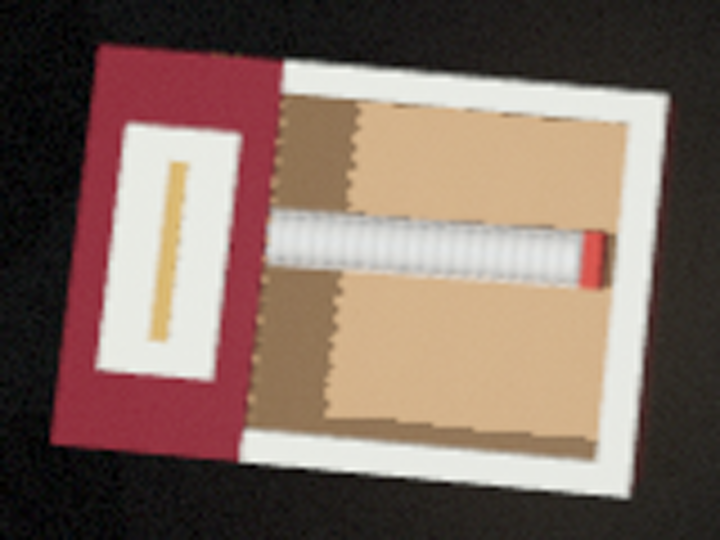

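View pics/cS.png

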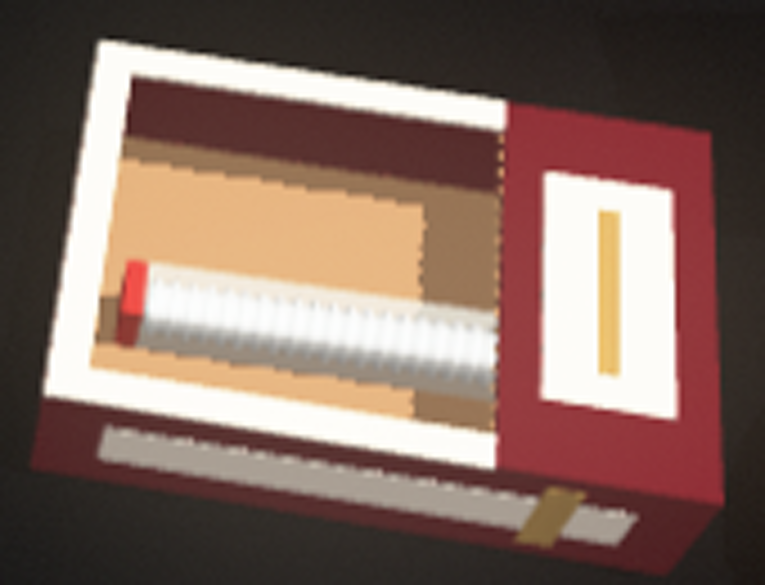

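Both crops are clear: carton top corners, hood edge at crop x≈245–283 (top view), plug's upper corners at (606,230) and (602,288) in the top crop and (120,306), (126,260) in the scene crop. Next I triangulate these.

```bash
python3 - <<'E'
from rig import robot
from h import *
T=robot.camera('top');S=robot.camera('scene')
t=lambda p:(p[0]/4.5+90-.4,p[1]/4.5+190-.4); s=lambda p:(p[0]/4.5+320-.4,p[1]/4.5+125-.4)
K={'-y+x':((669,93),(45,397)),'-y-x':((631,498),(99,40)),'+y+x':((99,44),(724,503)),'+y-x':((50,444),(712,132)),
'plug+x':((606,230),(120,306)),'plug-x':((602,288),(126,260)),'hood+x':((283,61),(496,469)),'hood-x':((241,462),(507,101)),
'win -y+x':((628,124),(92,367)),'win -y-x':((596,460),(131,76))}
P={}
for k,(a,b) in K.items():
    p,e=tri(T,t(a),S,s(b));P[k]=p;print(k,p.round(4),round(e,4))
c=sum(P[k] for k in list(K)[:4])/4; print('carton c',c)
v=(P['+y+x']+P['+y-x']-P['-y+x']-P['-y-x']); print('len',np.linalg.norm(v)/2,'yaw',np.arctan2(-v[0],v[1]))
print('wid',np.linalg.norm(P['-y+x']-P['-y-x']))
# sleeve edges in top at z=.04 : long edges near hood
for z in (.036,.040): 
    q=[plane(T,t(p),z) for p in((606,230),(602,288),(272,209),(267,263))]; m=(q[0]+q[1])/2;n=(q[2]+q[3])/2;d=n-m
    print(z,m,n,'yaw',np.arctan2(-d[0],d[1]),'w',np.linalg.norm(q[0]-q[1]),np.linalg.norm(q[2]-q[3]))
E
```

```text
-y+x [0.6188 0.0965 0.079 ] 0.0035
-y-x [0.3731 0.114  0.0818] 0.0033
+y+x [0.6441 0.4478 0.084 ] 0.0017
+y-x [0.3998 0.4672 0.0823] 0.0018
plug+x [0.5339 0.1376 0.045 ] 0.0031
plug-x [0.4972 0.1404 0.0378] 0.0034
hood+x [0.6353 0.3339 0.0802] 0.0003
hood-x [0.3908 0.3509 0.082 ] 0.0028
win -y+x [0.5991 0.1206 0.0821] 0.0027
win -y-x [0.395  0.1351 0.0784] 0.0012
carton c [0.50893547 0.28137356 0.08177099]
len 0.3531822777368363 yaw -0.07365580011511869
wid 0.24627450082900093
0.036 [0.51556867 0.13805904 0.036     ] [0.52705254 0.35224563 0.036     ] yaw -0.053564917953460384 w 0.036803354906279936 0.03443385487099562
0.04 [0.51565509 0.13753761 0.04      ] [0.52709767 0.35095404 0.04      ] yaw -0.05356491795346118 w 0.03667101982751561 0.03431003988434247
```

>>> nudge_tcp(
  ticks=[
    {"rz": -0.117},
    {"rz": -0.117},
    {"rz": -0.117},
    {"rz": -0.117},
    {"rz": -0.117},
    {"rz": -0.117},
    {"rz": -0.117},
    {"rz": -0.117},
    {"rz": -0.119},
  ],
  jaw=0.07,
  grip_force=8,
)

```text
time: 1.1
position: [0.2785, -0.5594, 0.2225]
tool_rot: [0.724, 0.69, 0.0, -0.0]
ft_force: [0.1, 0.2, 0.1]
grip_width: 0.0704
grip_force: 0.0
```

>>> nudge_tcp(
  ticks=[
    {"dx": 0.038, "dy": 0.01},
    {"dx": 0.038, "dy": 0.01},
    {"dx": 0.038, "dy": 0.01},
    {"dx": 0.038, "dy": 0.01},
    {"dx": 0.038, "dy": 0.01},
    {"dx": 0.038, "dy": 0.01},
    {"dx": 0.038, "dy": 0.01},
    {"dx": 0.038, "dy": 0.01},
    {"dx": 0.038, "dy": 0.01},
    {"dx": 0.038, "dy": 0.01},
    {"dx": 0.038, "dy": 0.01},
    {"dx": 0.038, "dy": 0.01},
    {"dx": 0.038, "dy": 0.01},
    {"dx": 0.038, "dy": 0.01},
    {"dx": 0.038, "dy": 0.01},
    {"dx": 0.038, "dy": 0.01},
    {"dx": 0.038, "dy": 0.01},
    {"dx": 0.038, "dy": 0.01},
    {"dx": 0.038, "dy": 0.01},
    {"dx": 0.038, "dy": 0.01},
  ],
)

```text
time: 2.77
position: [0.5195, 0.1907, 0.2227]
tool_rot: [0.726, 0.688, 0.0, 0.0]
ft_force: [0.4, -0.4, -0.6]
grip_width: 0.0701
grip_force: 0.0
```

```bash
python3 - <<'E'
from rig import robot
from h import *
o=robot.get_obs();print(o['position'],R.from_quat(o['tool_rot']).as_matrix().round(4))
w=robot.camera('wrist');cv2.imwrite('pics/w1.png',w['img'][:,:,::-1]);print(w['xyz'])
for P in [(.5156,.138,.04),(.527,.351,.04)]: print(proj(w,P))
E
```

```text
[0.51949254 0.19071983 0.2227366 ] [[ 5.350e-02  9.986e-01  4.000e-04]
 [ 9.986e-01 -5.350e-02 -1.000e-04]
 [-1.000e-04  4.000e-04 -1.000e+00]]
[0.52324982 0.26476405 0.38535744]
[279.54754808 228.71119477]
[279.21049988  40.96318973]
```

View pics/w1.png

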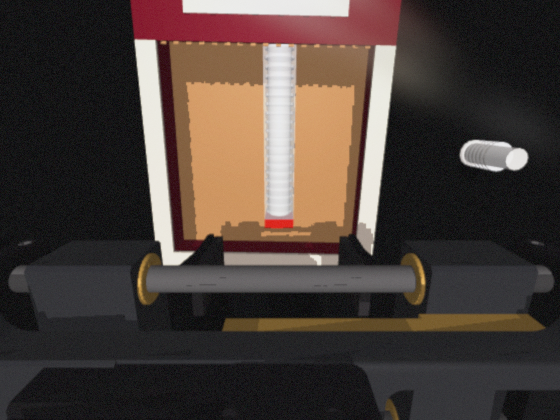

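The wrist view shows the plug edge at (279,227). The prediction was (279.5,228.7), so the sleeve pose is confirmed and the gripper is in line with it. I'll descend.

>>> nudge_tcp(
  ticks=[
    {"dz": 0.03},
    {"dz": 0.03},
    {"dz": 0.03},
    {"dz": 0.03},
    {"dz": 0.03},
    {"dy": -0.001, "dz": 0.02},
    {"dz": 0.014},
    {"dz": 0.01},
    {"dz": 0.006},
    {"dz": 0.004},
    {},
  ],
)

```text
time: 3.73
position: [0.5184, 0.1886, 0.0184]
tool_rot: [0.726, 0.688, 0.0, 0.0]
ft_force: [0.1, 0.5, 0.2]
grip_width: 0.0699
grip_force: 0.0
```

>>> nudge_tcp(
  ticks=[
    {},
    {},
    {},
    {},
    {},
    {},
    {},
    {},
    {},
    {},
  ],
  jaw=0.02,
  grip_force=8,
)

```text
time: 4.57
position: [0.5182, 0.1887, 0.0188]
tool_rot: [0.726, 0.688, 0.0, -0.0]
ft_force: [-1.0, -0.2, 4.7]
grip_width: 0.0356
grip_force: 8.0
```

>>> nudge_tcp(
  ticks=[
    {"dx": 0.001, "dz": -0.004},
    {"dx": 0.001, "dz": -0.004},
    {"dx": 0.001, "dz": -0.004},
    {"dx": 0.001, "dz": -0.004},
    {"dx": 0.001, "dz": -0.004},
    {"dx": 0.001, "dz": -0.004},
    {"dx": 0.001, "dz": -0.004},
    {"dx": 0.001, "dz": -0.004},
    {"dx": 0.001, "dz": -0.004},
    {"dz": -0.004},
    {},
  ],
)

```text
time: 5.48
position: [0.5192, 0.1978, 0.0594]
tool_rot: [0.726, 0.688, 0.001, 0.0]
ft_force: [-0.3, -0.7, -1.7]
grip_width: 0.0363
grip_force: 8.0
```

```bash
python3 - <<'E'
from rig import robot
from h import *
a=[]
s=robot.camera('scene');a.append(cv2.resize(s['img'][100:260,310:490],(720,640))[:590])
cv2.imwrite('pics/s2.png',a[0][:,:,::-1]);print(robot.get_obs()['moment'])
E
```

```text
[-0.02743438 -0.11439699 -0.06529211]
```

View pics/s2.png

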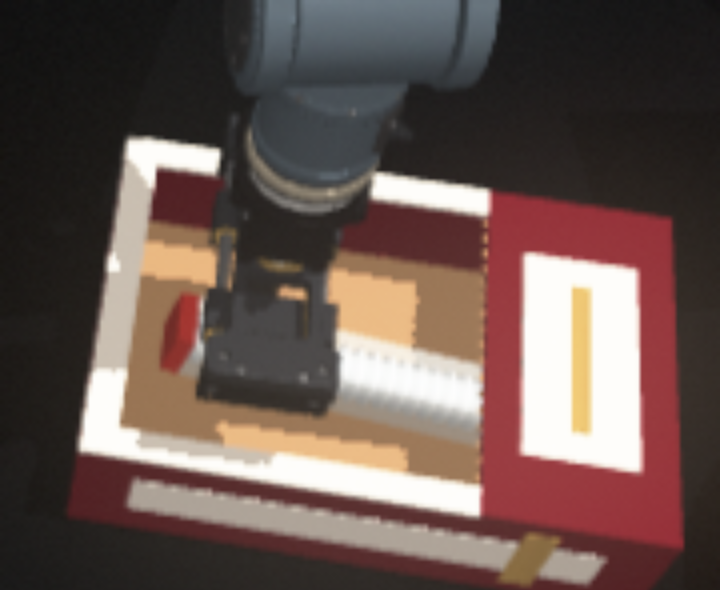

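The sleeve is tipping. The plug has risen to crop (180,330), while at the hood edge the sleeve's far top edge rose only about 4 px, or about 15 mm, as expected for a 10° tilt. I'll continue.

>>> nudge_tcp(
  ticks=[
    {"dx": 0.0015, "dz": -0.004},
    {"dx": 0.0015, "dz": -0.004},
    {"dx": 0.0015, "dz": -0.004},
    {"dx": 0.0015, "dz": -0.004},
    {"dx": 0.0015, "dz": -0.004},
    {"dx": 0.0015, "dz": -0.004},
    {"dx": 0.0015, "dz": -0.004},
    {"dx": 0.0015, "dz": -0.004},
    {"dx": 0.0015, "dz": -0.004},
    {"dx": 0.0015, "dz": -0.003},
    {},
  ],
)

```text
time: 6.45
position: [0.52, 0.213, 0.0983]
tool_rot: [0.726, 0.688, 0.001, 0.0]
ft_force: [0.4, -0.4, -0.8]
grip_width: 0.0357
grip_force: 8.0
```

```bash
python3 - <<'E'
from rig import robot
from h import *
s=robot.camera('scene');w=robot.camera('wrist')
a=cv2.resize(s['img'][110:260,320:480],(480,450));b=cv2.resize(w['img'],(320,240));c=np.zeros((450,800,3),np.uint8);c[:,:480]=a;c[:240,480:]=b
cv2.imwrite('pics/s3.png',c[:,:,::-1])
im=s['img'].astype(int);m=(im[...,0]>120)&(im[...,1]<70)&(im[...,2]<70);m[:,420:]=0;m[:,:320]=0;print(blobs(m,5))
# predicted positions for 20deg tilt
th=np.radians(20);o=np.array(robot.get_obs()['position'])+[0,0,.0187];u=np.array([-.0535*np.cos(th),-.9986*np.cos(th),np.sin(th)]);n=np.array([.0535*np.sin(th),.9986*np.sin(th),np.cos(th)])
for L in(.053,): print('b top,bottom',[proj(s,o+u*L+n*k).round(1) for k in(.003,-.033)])
for k in range(5):
  t=np.radians(5*k+5);u=np.array([-.0535*np.cos(t),-.9986*np.cos(t),np.sin(t)]);n=np.array([.0535*np.sin(t),.9986*np.sin(t),np.cos(t)])
  P=o-u*(.145/np.cos(t))+n*.003-np.array([.9986,-.0535,0])*.018;print(5*k+5,P.round(3),proj(s,P).round(1), 'bfar',proj(s,o+u*.053+n*.003-np.array([.9986,-.0535,0])*.018).round(1))
E
```

```text
[(np.int32(132), array([364.3, 173.4]), array([358, 164,  12,  19], dtype=int32))]
b top,bottom [array([362.1, 166.8]), array([354.8, 174.2])]
5 [0.51  0.359 0.107] [440.5 179.4] bfar [360.2 163.9]
10 [0.51  0.359 0.094] [439.  182.4] bfar [360.9 162.8]
15 [0.51  0.359 0.081] [437.5 185.5] bfar [361.7 161.8]
20 [0.51  0.36  0.067] [436.  188.6] bfar [362.6 160.8]
25 [0.51  0.36  0.052] [434.3 191.9] bfar [363.8 159.9]
```

View pics/s3.png

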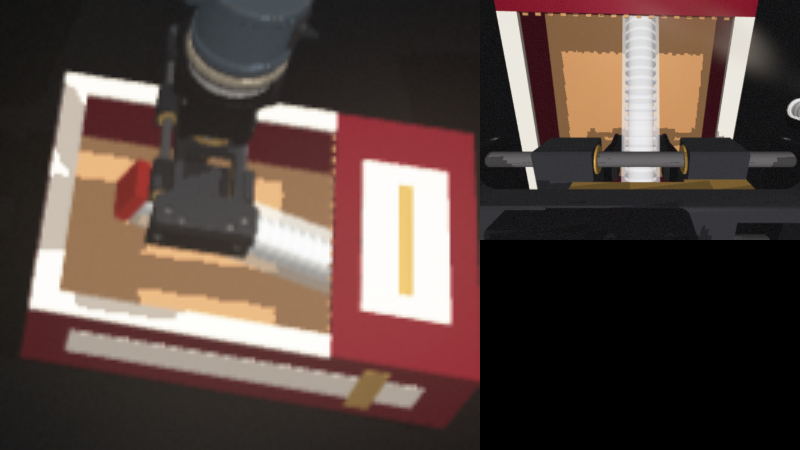

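Tilt is about 20°: the plug is at crop (130,192), above the rim line, and the sleeve passes under the hood at crop (330,238–285) with room to spare and almost no force. I'll firm the grip and draw along the slant.

>>> nudge_tcp(
  ticks=[
    {},
    {},
    {},
    {"dx": -0.005, "dz": -0.002},
    {"dx": -0.005, "dz": -0.002},
    {"dx": -0.005, "dz": -0.002},
    {"dx": -0.005, "dz": -0.002},
    {"dx": -0.005, "dz": -0.002},
    {"dx": -0.005, "dz": -0.002},
    {"dx": -0.005, "dz": -0.002},
    {"dx": -0.005, "dz": -0.002},
    {"dx": -0.005, "dz": -0.002},
    {"dx": -0.005, "dz": -0.002},
    {},
  ],
  grip_force=35,
)

```text
time: 7.72
position: [0.517, 0.1618, 0.118]
tool_rot: [0.726, 0.687, 0.0, 0.0]
ft_force: [-0.3, 0.1, -1.2]
grip_width: 0.0357
grip_force: 35.0
```

>>> nudge_tcp(
  ticks=[
    {"dx": -0.006, "dz": -0.002},
    {"dx": -0.006, "dz": -0.002},
    {"dx": -0.006, "dz": -0.002},
    {"dx": -0.006, "dz": -0.002},
    {"dx": -0.006, "dz": -0.002},
    {"dx": -0.006, "dz": -0.002},
    {"dx": -0.006, "dz": -0.002},
    {"dx": -0.006, "dz": -0.002},
    {"dx": -0.006, "dz": -0.002},
    {"dx": -0.006, "dz": -0.002},
    {"dx": -0.006, "dz": -0.002},
    {"dx": -0.006, "dz": -0.002},
    {},
  ],
)

```text
time: 8.8
position: [0.5132, 0.0897, 0.142]
tool_rot: [0.726, 0.687, 0.0, 0.0]
ft_force: [0.2, -0.2, -2.2]
grip_width: 0.0362
grip_force: 35.0
```

```bash
python3 - <<'E'
from rig import robot
from h import *
s=robot.camera('scene');w=robot.camera('wrist')
a=cv2.resize(s['img'][110:260,310:470],(480,450));b=cv2.resize(w['img'],(320,240));c=np.zeros((450,800,3),np.uint8);c[:,:480]=a;c[:240,480:]=b
cv2.imwrite('pics/s4.png',c[:,:,::-1])
E
```

```text
(no output)
```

View pics/s4.png

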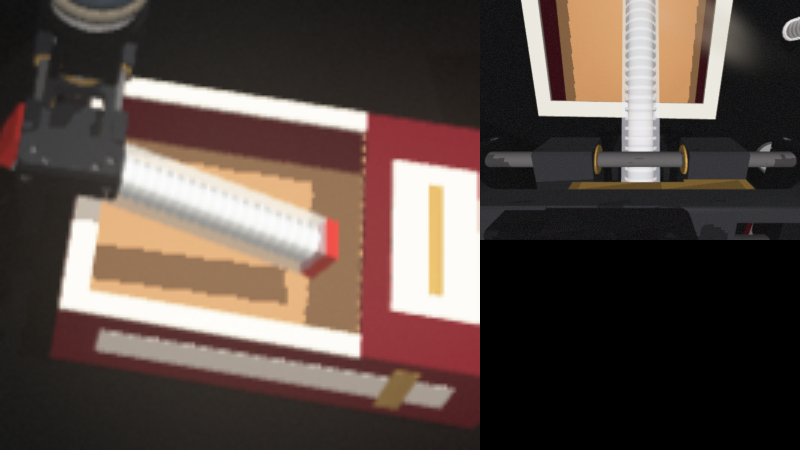

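The a end, red at crop (325,245), is clear of the hood edge (365), and the tilt is held. I'll lift straight up, move to the free gap between carton and tray, and turn the sleeve along x to level it on the table.

>>> nudge_tcp(
  ticks=[
    {"dz": -0.012},
    {"dz": -0.02},
    {"dz": -0.022},
    {"dz": -0.022},
    {"dz": -0.022},
    {"dz": -0.02},
    {"dz": -0.012},
    {"dx": -0.012, "dy": -0.006},
    {"dx": -0.02, "dy": -0.011},
    {"dx": -0.022, "dy": -0.012},
    {"dx": -0.022, "dy": -0.012},
    {"dx": -0.02, "dy": -0.011},
    {"dx": -0.012, "dy": -0.006},
    {},
  ],
  grip_force=40,
)

```text
time: 10.07
position: [0.4464, -0.0158, 0.2703]
tool_rot: [0.727, 0.687, -0.002, -0.001]
ft_force: [-0.6, 0.6, -1.0]
grip_width: 0.0358
grip_force: 40.0
```

>>> nudge_tcp(
  ticks=[
    {"rz": 0.06},
    {"rz": 0.1},
    {"rz": 0.1},
    {"rz": 0.1},
    {"rz": 0.1},
    {"rz": 0.1},
    {"rz": 0.1},
    {"rz": 0.1},
    {"rz": 0.1},
    {"rz": 0.1},
    {"rz": 0.1},
    {"rz": 0.1},
    {"rz": 0.1},
    {"rz": 0.1},
    {"rz": 0.1},
    {"rz": 0.057},
    {},
    {},
  ],
)

```text
time: 11.57
position: [0.4486, -0.0135, 0.2708]
tool_rot: [1.0, 0.001, -0.001, -0.0]
ft_force: [0.2, 0.2, -1.0]
grip_width: 0.0356
grip_force: 40.0
```

```bash
python3 - <<'E'
from rig import robot
from h import *
print(R.from_quat(robot.get_obs()['tool_rot']).as_matrix().round(3))
s=robot.camera('scene');w=robot.camera('top')
a=cv2.resize(s['img'][20:320,150:490],(510,450));b=cv2.resize(w['img'][120:420,150:440],(290,300));c=np.zeros((450,800,3),np.uint8);c[:,:510]=a;c[:300,510:]=b
cv2.imwrite('pics/s5.png',c[:,:,::-1])
E
```

```text
[[ 1.     0.002 -0.002]
 [ 0.002 -1.     0.001]
 [-0.002 -0.001 -1.   ]]
```

View pics/s5.png

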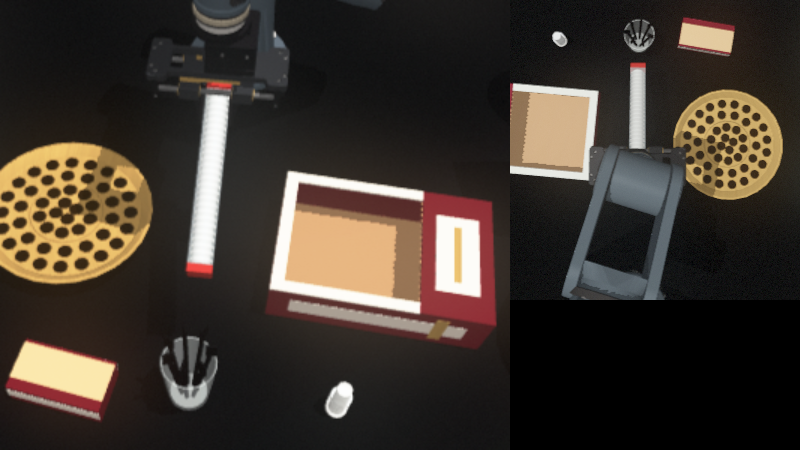

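The sleeve hangs slanted with its a end at (200,270) in the left part, clear of the tumbler (190,370), carton and tray. I'll lower it, then ease the grip so it settles flat on the table.

>>> nudge_tcp(
  ticks=[
    {"dz": 0.012},
    {"dz": 0.024},
    {"dz": 0.028},
    {"dz": 0.028},
    {"dz": 0.028},
    {"dz": 0.024},
    {"dz": 0.012},
    {"dz": 0.004},
    {},
  ],
)

```text
time: 12.42
position: [0.4487, -0.0138, 0.1106]
tool_rot: [1.0, 0.0, -0.001, -0.0]
ft_force: [-0.2, 0.3, -1.5]
grip_width: 0.0356
grip_force: 40.0
```

>>> nudge_tcp(
  ticks=[
    {},
    {},
    {},
    {"dx": -0.001, "dz": 0.005},
    {"dx": -0.001, "dz": 0.005},
    {"dx": -0.001, "dz": 0.005},
    {"dx": -0.001, "dz": 0.005},
    {"dx": -0.001, "dz": 0.005},
    {"dx": -0.001, "dz": 0.005},
    {"dx": -0.001, "dz": 0.005},
    {"dx": -0.001, "dz": 0.005},
    {"dx": -0.001, "dz": 0.005},
    {"dx": -0.001, "dz": 0.005},
    {"dx": -0.001, "dz": 0.005},
    {"dx": -0.001, "dz": 0.005},
    {"dx": -0.001, "dz": 0.005},
    {},
  ],
  grip_force=8,
)

```text
time: 13.83
position: [0.4358, -0.0139, 0.0457]
tool_rot: [1.0, -0.0, -0.001, -0.0]
ft_force: [-1.0, -1.0, -0.5]
grip_width: 0.0359
grip_force: 8.0
```

>>> nudge_tcp(
  ticks=[
    {"dx": -0.001, "dz": 0.003},
    {"dx": -0.001, "dz": 0.003},
    {"dx": -0.001, "dz": 0.003},
    {"dx": -0.001, "dz": 0.003},
    {"dx": -0.001, "dz": 0.003},
    {"dx": -0.001, "dz": 0.003},
    {"dz": 0.003},
    {"dz": 0.003},
    {},
  ],
)

```text
time: 14.58
position: [0.4295, -0.0137, 0.022]
tool_rot: [1.0, -0.0, -0.001, -0.0]
ft_force: [-0.2, 0.8, -1.1]
grip_width: 0.0362
grip_force: 8.0
```

>>> nudge_tcp(
  ticks=[
    {"dz": 0.003},
    {"dz": 0.003},
    {},
    {},
  ],
)

```text
time: 14.92
position: [0.4301, -0.0139, 0.0164]
tool_rot: [1.0, -0.0, -0.0, -0.0]
ft_force: [-0.7, -0.4, -0.5]
grip_width: 0.0361
grip_force: 8.0
```

>>> nudge_tcp(
  ticks=[
    {},
    {},
    {},
    {},
    {},
    {"dz": -0.01},
    {"dz": -0.02},
    {"dz": -0.02},
    {},
  ],
  jaw=0.07,
)

```text
time: 15.67
position: [0.4318, -0.0143, 0.0689]
tool_rot: [1.0, 0.0, 0.003, 0.001]
ft_force: [0.9, 1.0, -0.0]
grip_width: 0.0694
grip_force: 0.0
```

```bash
python3 - <<'E'
from rig import robot
from h import *
T=robot.camera('top');S=robot.camera('scene')
for n,c in (('T',T),('S',S)):
    im=c['img'].astype(int);r,g,b=im[...,0],im[...,1],im[...,2];m=(r>110)&(g<75)&(b<75);print(n,[x for x in blobs(m,6) if x[0]<400],[plane(c,x[1],.036).round(4) for x in blobs(m,6) if x[0]<400])
t=T['img'][140:290,220:330];s=S['img'][50:240,220:360]
c=np.zeros((600,800,3),np.uint8);c[:,:400]=cv2.resize(t,(440,600))[:,:400];c[:543,400:]=cv2.resize(s,(400,543));cv2.imwrite('pics/s6.png',c[:,:,::-1])
E
```

```text
T [(np.int32(239), array([348. , 143.5]), array([323, 138,  51,  13], dtype=int32)), (np.int32(75), array([344.7, 168.9]), array([319, 164,  51,  10], dtype=int32)), (np.int32(19), array([277.5, 194.9]), array([271, 194,  13,   4], dtype=int32)), (np.int32(193), array([553.6, 411.4]), array([547, 402,  13,  18], dtype=int32))] [array([ 0.8213, -0.217 ,  0.036 ]), array([ 0.7464, -0.2074,  0.036 ]), array([ 0.668 , -0.0137,  0.036 ]), array([ 0.0801, -0.7791,  0.036 ])]
S [(np.int32(7), array([72.7,  0.1]), array([70,  0,  6,  2], dtype=int32)), (np.int32(15), array([10.2, 29.2]), array([ 7, 24,  7, 11], dtype=int32)), (np.int32(24), array([557.9,  27.9]), array([556,  25,   4,   9], dtype=int32)), (np.int32(14), array([19.7, 47.5]), array([16, 41,  8, 14], dtype=int32)), (np.int32(34), array([28.3,
[... 783 characters left out ...]
 array([196, 254,  24,   7], dtype=int32)), (np.int32(6), array([223.5, 261. ]), array([221, 260,   6,   3], dtype=int32))] [array([-0.1418, -0.8133,  0.036 ]), array([ 0.0269, -0.9622,  0.036 ]), array([-0.1983,  0.8049,  0.036 ]), array([ 0.1062, -0.8981,  0.036 ]), array([ 0.1647, -0.847 ,  0.036 ]), array([ 0.2338, -0.841 ,  0.036 ]), array([ 0.2297, -0.8657,  0.036 ]), array([ 0.236 , -0.8213,  0.036 ]), array([ 0.2727, -0.8264,  0.036 ]), array([ 0.2897, -0.8732,  0.036 ]), array([ 0.3856, -0.0117,  0.036 ]), array([ 0.6728, -0.014 ,  0.036 ]), array([ 0.732 , -0.2679,  0.036 ]), array([ 0.738 , -0.2327,  0.036 ]), array([ 0.7466, -0.1784,  0.036 ]), array([ 0.7531, -0.1388,  0.036 ])]
```

View pics/s6.png

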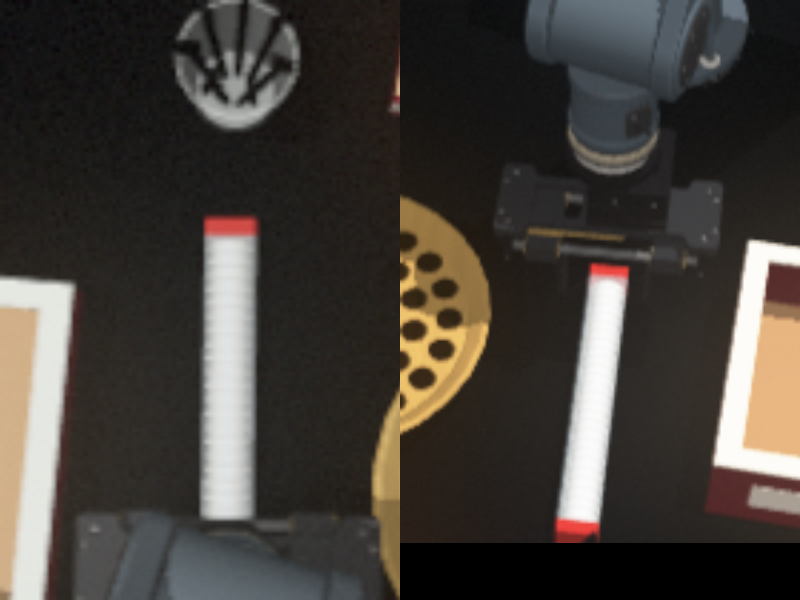

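The sleeve lies flat along x with plugs at about x=0.673 and 0.380, so its middle is near (0.5265,-0.013). I'll regrasp at the middle.

>>> nudge_tcp(
  ticks=[
    {"dx": 0.012},
    {"dx": 0.018},
    {"dx": 0.018},
    {"dx": 0.018, "dy": -0.001},
    {"dx": 0.018},
    {"dx": 0.012},
    {"dz": 0.02},
    {"dz": 0.02},
    {"dz": 0.013},
    {"dz": 0.008},
    {},
  ],
)

```text
time: 16.68
position: [0.5243, -0.0125, 0.003]
tool_rot: [1.0, -0.0, -0.003, -0.001]
ft_force: [0.1, -0.1, 0.1]
grip_width: 0.0703
grip_force: 0.0
```

>>> nudge_tcp(
  ticks=[
    {},
    {},
    {},
    {},
    {},
    {},
    {},
    {},
  ],
  jaw=0.02,
  grip_force=38,
)

```text
time: 17.35
position: [0.5265, -0.0131, 0.0061]
tool_rot: [1.0, -0.0, 0.0, 0.0]
ft_force: [-0.8, -0.5, 3.7]
grip_width: 0.0359
grip_force: 38.0
```

>>> nudge_tcp(
  ticks=[
    {"dz": -0.006},
    {"dz": -0.012},
    {"dz": -0.018},
    {"dz": -0.02},
    {"dz": -0.02},
    {"dz": -0.02},
    {"dz": -0.02},
    {"dz": -0.018},
    {"dz": -0.011},
    {"dz": -0.006},
    {},
  ],
)

```text
time: 18.27
position: [0.5267, -0.013, 0.1578]
tool_rot: [1.0, -0.0, 0.001, 0.0]
ft_force: [0.5, 0.7, -1.4]
grip_width: 0.0358
grip_force: 38.0
```

>>> nudge_tcp(
  ticks=[
    {"dx": -0.001, "dy": 0.006},
    {"dx": -0.002, "dy": 0.012},
    {"dx": -0.003, "dy": 0.016},
    {"dx": -0.004, "dy": 0.02},
    {"dx": -0.004, "dy": 0.02},
    {"dx": -0.004, "dy": 0.02},
    {"dx": -0.004, "dy": 0.02},
    {"dx": -0.004, "dy": 0.02},
    {"dx": -0.004, "dy": 0.02},
    {"dx": -0.004, "dy": 0.02},
    {"dx": -0.004, "dy": 0.02},
    {"dx": -0.004, "dy": 0.02},
    {"dx": -0.003, "dy": 0.016},
    {"dx": -0.003, "dy": 0.013},
    {"dx": -0.002, "dy": 0.008},
    {"dy": 0.004},
    {},
    {},
    {},
  ],
)

```text
time: 19.85
position: [0.476, -0.2669, 0.1564]
tool_rot: [1.0, 0.0, -0.0, -0.0]
ft_force: [1.1, -0.3, -1.1]
grip_width: 0.0353
grip_force: 38.0
```

```bash
python3 - <<'E'
from rig import robot
from h import *
T=robot.camera('top');S=robot.camera('scene')
print(robot.get_obs()['position'])
for n,c in (('T',T),('S',S)):
    im=c['img'].astype(int);r,g,b=im[...,0],im[...,1],im[...,2];m=(r>110)&(g<75)&(b<75);print(n,[(x[0],x[1],plane(c,x[1],.188).round(4)) for x in blobs(m,6) if x[0]<400 and 100<x[1][0]<450 and 90<x[1][1]<400])
    hsv=cv2.cvtColor(c['img'],cv2.COLOR_RGB2HSV);
a=cv2.resize(S['img'][50:330,80:480],(800,560));cv2.imwrite('pics/s7.png',a[:,:,::-1])
E
```

```text
[ 0.47621931 -0.26695849  0.15656545]
T [(np.int32(238), array([348.2, 143.6]), array([ 0.7825, -0.1888,  0.188 ])), (np.int32(73), array([344.9, 169. ]), array([ 0.7179, -0.1805,  0.188 ])), (np.int32(30), array([376.6, 210.1]), array([ 0.6158, -0.2588,  0.188 ]))]
S [(np.int32(206), array([173.7, 175.7]), array([ 0.629 , -0.2578,  0.188 ])), (np.int32(8), array([171.5, 247.2]), array([ 0.8021, -0.2224,  0.188 ])), (np.int32(18), array([185.5, 251. ]), array([ 0.8072, -0.1924,  0.188 ])), (np.int32(25), array([207.3, 256.7]), array([ 0.8145, -0.1465,  0.188 ])), (np.int32(6), array([223.5, 261. ]), array([ 0.8201, -0.1127,  0.188 ]))]
```

View pics/s7.png

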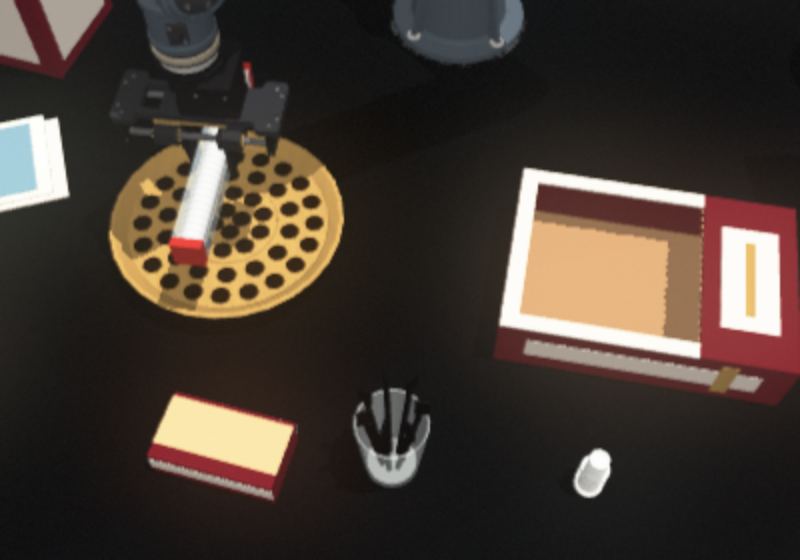

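The sleeve is held over the tray with its a plug at crop (190,248), and the bread, tumbler, cups and carton are undisturbed. I'll check level, then hand in.

```bash
python3 - <<'E'
from rig import robot
from h import *
T=robot.camera('top');S=robot.camera('scene')
p,e=tri(T,(376.6,210.1),S,(174.5,171.3));print(p,e)
o=robot.get_obs();print(o['position'][2]-.006+.036)
if abs(p[2]-.1865)<.012: robot.hand_in();print('handed in')
E
```

```text
[ 0.61593077 -0.25932397  0.18624187] 0.0001130393636629055
0.18662563099538626
the job is handed in; nothing more can be done
handed in
```

I drew the sleeve out of the carton on a slant of about 20° and handed the job in with it held level over the middle of the tray, about 10 cm above the rim. On the way I set it down once on the bare table between carton and tray, because the tool cannot tilt, and regripped it at its middle there. Wrist-force readings stayed below 5 N, and in the last picture the other objects looked undisturbed.

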